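# Stand the menu board and hold the clip open over it

## Robot

A 6-joint arm with a two-finger parallel gripper is mounted at the origin on the work surface. World frame = base frame: x ahead of the robot, y to its left, z up, the work surface at z = 0. Lengths are in m, angles in rad, forces in N, time in s.
With the tool pointing down it reaches from about 0.225 to 0.725 m from the base axis. Payload 3.1 kg.
Tool frame: the origin (TCP) lies midway between the tips of the shut fingers; the grasp point (between the pads) lies 19 mm behind it; z points along the fingers, y is the line along which they close (so a half turn about z gives the same grasp; the last joint's range is limited). The gripper opens to 85 mm and grips with 20 to 120 N. Pads are 22 mm wide; open, the fingers measure 114 mm over their backs; the gripper's body (76 mm by 85 mm) begins 54 mm behind the grasp point. The pads swing forward as they close: fully open they stand 13 mm farther back than shut.
Start: joints at [-1.369, 0.048, 0.099, 1.622, 0, 1.443], TCP at [0.17, -0.497, 0.231] pointing down, gripper open.
Joint ranges: [-2.91, 2.91], [-0.99, 1.94], [-1.21, 1.42], [-2.12, 2.29], [-1.49, 1.47], [-3.14, 3.14]. Speed limits (rad/s): [2.79, 2.79, 3.14, 3.14, 3.14, 3.14].

## Interface

Orientations are given as a unit quaternion [w, x, y, z].
In Python, from plant import * gives the robot as it stands.
- The arm moves only by the tool send_rows, never from a script. Its argument "deltas" is a list of rows, each a list of 3 entries, a list of its own where there are three numbers: the opening, from 0 (shut) to 1 (fully open), then the shift along the tool's x, y, z in mm, then the turn about the tool's z in degrees. In form: [[fingers, [x, y, z], spin], ...]. A call has exactly 5 rows; each row is the pose to reach, as a shift and turn from the pose commanded when the call began, along the tool's axes at that moment; what a row does not reach only later rows make up. A row lasts 1/12 s, in which the tool goes at most 41.7 mm and 7.16 degrees, less where a joint would pass 70% of its speed; a pose out of reach is approached as far as the arm can. A call with a gripper value outside its range is refused whole. The fingers move at their own pace and stop on an object; the grip force is fixed at half the most. Time passes only in rows, so rows that repeat a pose let the fingers close, or fill a call up. It gives the time, the measured TCP pose, the force, the opening and the grip force at its end, in the units of the state.
- state(): the state, without advancing time (a new reading comes with each control period).
- grab_frame(name): name is "scene" or "top"; returns the picture (400x640x3 uint8, red, green, blue); there is no depth.
- camera_info(name): a dict with "vfov" (degrees; the focal length in pixels is half the picture's height over the tangent of half this angle, whatever the lens; pixels are square), "cx", "cy" (the principal point, pixels), "k1" (the pictures are not rectified: a ray, as slopes to the right and down, at radius r is drawn at 1 + k1 r^2 times it, then the intrinsics apply), "rvec" (rotation vector, rad) and "tvec" (3), from world to camera coordinates, as OpenCV has them. Camera axes: x right, y down, z forward; pixel columns grow to the right and rows downward; lengths in m; the calibration is good to about 2 mm. A picture is of the moment at which its call begins. camera_info takes no time and is no camera call.
- hand_in(): hands the job in; it is judged then, once.
The state is a dict: "clock": time; "q": joint angles; "qd": joint speeds; "effort": joint torques, N m; "position": TCP position; "tcp_rot": TCP orientation; "force": force on the tool from outside, world axes, zero at the start; "ft_torque": the same for the moment, N m; "gripper_width": finger opening in m; "finger_force": force on a finger pad.
Only numpy, scipy, OpenCV 4.12 (cv2) and the standard library are available. Lean on these libraries where they do the work, as an engineer would, in place of code of your own. Each camera call takes 0.05 s, during which the arm holds its last target. There are 200 camera calls.

## Task

Lift the little wooden menu board out of the white drying rack, slide it down into the slot of the dark wooden stand until it is fully home and about centred along the slot, and let go of it. Then take the red spring clip off its perch by its two levers, squeezing it wide open, and hold it gaping around the middle of the board's top edge, one jaw on each side, the edge well inside the jaws and the clip not touching the board, so that I can slip a note in. Finish while still holding the clip open there, and leave the other things on the table alone.

Things in the scene. Friction and masses are not known exactly. Their poses are not given: they have to be found in the camera images.
- board_mid (a point): centre of the menu board, a loose upright plywood panel 8 mm thick (along its x), 100 mm wide (along its y) and 120 mm tall (along its z), about 0.09 kg, dark green panel with three coloured dots on both faces, plain plywood rim. It starts standing in the drying rack and is pinched across its 8 mm thickness from above.
- board_top (a point): middle of the board's top edge, 60 mm above board_mid; axes as board_mid
- board_foot (a point): middle of the board's bottom edge, 60 mm below board_mid; axes as board_mid
- rack_floor (a point): white plastic drying rack, fixed, 75 x 90 mm foot: point on its floor, 8 mm above the table, in the middle between two thin upright walls 12 mm apart that reach 34 mm above this point. The board stands here at the start, its faces along the walls (x across the gap, y along it, z up).
- slot_floor (a point): dark wooden stand, fixed, 70 mm (x) x 72 mm (y) x 45 mm tall: middle of the floor of its slot, 15 mm above the table. The slot runs right through the block along y, is open at both ends, 10 mm wide across x and 30 mm deep. The board goes in upright, bottom edge down, its faces along the slot (its width overhangs both ends).
- slot_mouth (a point): middle of the slot's mouth at the top of the stand, 30 mm above slot_floor; the mouth has a chamfer of about 3 mm on each side; axes as slot_floor
- clip_mid (a point): centre of the red spring clip, half-way up, between its two pivots; loose, 0.08 kg, 88 mm tall. z points up to the levers, x is the line along which the levers are squeezed and the jaws open, y runs along its width. The jaws reach 40 mm below this point, are 36 mm wide (y), and hollow between them up to 6 mm below this point.
- clip_levers (a point): midway between the clip's two orange lever plates, 36 mm above clip_mid, same axes. The flat plates (24 mm tall, 30 mm along y, 6 mm thick) flare outwards, 52 mm over their tops at the start; squeezed to about 25 mm they are upright and parallel and the clip is at its stop. This takes 4 N a side at first, 11 N at the stop. While squeezed the clip may slip up to 10 mm down in the fingers.
- clip_jaw (a joint): angle of one jaw of the clip (rad); the other jaw mirrors it. -0.05: jaws shut; 0: biting the 4 mm fin of the perch; 0.28: stop, wide open, about 26 mm between the jaw tips
- perch: light wooden block, fixed, 80 mm (x) x 70 mm (y) x 20 mm tall with an upright steel fin on it, 4 mm thick (x), 44 mm wide (y), whose top is 57 mm above the table; origin in the middle of its underside. The clip starts here, upright, held only by biting the fin, its jaw tips 12 mm above the block; axes as the clip's.
- tiffin: bystander: blue insulated tiffin with handle and press button, 132 mm in diameter, 190 mm tall; origin under its centre
- tumbler: bystander: steel tumbler, 72 mm in diameter, 100 mm tall; origin under its centre
- bowl: bystander: glass bowl with pink silicone lid, 152 mm in diameter, 81 mm tall; origin under its centre
- jar: bystander: small amber jar, 54 mm in diameter, 75 mm tall; origin under its centre
- katori: bystander: small steel bowl, 84 mm in diameter, 38 mm tall; origin under its centre
- spoon: bystander: wooden spoon 260 mm long laid across the cream melamine tray at the robot's right; origin under its middle
Not all that is in view belongs to the job. What is shaped like the perch but blue, pink or purple is not meant.

How it is judged:
On the way, in this order (a step that is already met when the one before it is completed fails the run):
1. the board stands fully home in the slot of the stand and has been let go (x of board_foot in the frame of slot_floor between -0.004 and 0.004 m and y of board_foot in the frame of slot_floor between -0.02 and 0.02 m and z of board_foot in the frame of slot_floor below 0.004 m and angle between the z axis of board_mid and the z axis of slot_floor, either way round below 0.1 rad and angle between the x axis of board_mid and the x axis of slot_floor, either way round below 0.1 rad and contact force between the fingers and board below 0.2 N), for 0.2 s.
2. the clip is squeezed wide open and lifted clear of the perch (value of joint clip_jaw above 0.2 rad and z of clip_mid in the frame of perch above 0.1 m and contact force between the fingers and clip above 2 N), for 0.2 s.
At the end, for the whole second after the job is handed in: Board home in the slot (4 mm, centred to 20 mm, in line to 0.1 rad) and let go; clip held still by the fingers, at least 0.2 rad open, jaws astride the top edge: edge 6-34 mm above the jaw tips, within 20 mm of its middle, in line to 0.2 rad, clip not pressing on the board (under 0.3 N) (all of step 1 and value of joint clip_jaw above 0.2 rad and contact force between the fingers and clip above 2 N and contact force between clip and board below 0.3 N and x of board_top in the frame of clip_mid between -0.009 and 0.009 m and y of board_top in the frame of clip_mid between -0.02 and 0.02 m and z of board_top in the frame of clip_mid between -0.034 and -0.006 m and angle between the x axis of clip_mid and the x axis of board_mid, either way round below 0.2 rad and angle between the z axis of clip_mid and the z axis of board_mid, either way round below 0.2 rad and linear speed of clip below 0.03 m/s); the arm keeps its last pose, push and grip.
It fails at once if a bystander is pushed away or knocked over (moved more than 20 mm) (distance of any of tiffin, tumbler, bowl, jar, katori, spoon from where it was at the start of the episode above 0.02 m).
It also fails if it takes over 54 s, if anything falls off the work surface, if the arm or the gripper's body presses on something with over 40 N, if the wrist force passes 120 N, or if a joint passes its speed limit or range.

## Working session

There is one attempt and no reset: what is moved stays moved. The work goes in short steps, Python scripts to look and compute and a tool call to move; the robot and the scene stay as the last step left them, time stands still between calls to the robot, and variables do not carry over. Pictures are saved under pics/ and viewed, at most 12 in all, crops included, and the job is handed in when it is done.

Besides the shell and the picture viewer there is one more tool, called after "Request:" as a command line: name --argument value ..., lists and objects as JSON in quotes. send_rows: Moves the arm, as the interface text tells. Its arguments: {"type":"object","properties":{"deltas":{"type":"array","items":{"type":"array"}}},"required":["deltas"]}

```bash
mkdir -p pics; python3 - <<'E'
from plant import *
import cv2
for n in("scene","top"):
    im=grab_frame(n); cv2.imwrite(f"pics/{n}0.png",im[:,:,::-1]); print(n,camera_info(n))
s=state();print(s)
E
```

```text
scene {'vfov': 51.77706168279517, 'cx': 317.78850524089154, 'cy': 211.78547318339568, 'k1': -0.07418722600691888, 'rvec': array([ 1.74754783,  1.49245781, -0.81268907]), 'tvec': array([-0.05751995, -0.25192247,  1.79342775])}
top {'vfov': 51.486151388817746, 'cx': 322.45884416385735, 'cy': 203.2708128596893, 'k1': -0.04929773516568204, 'rvec': array([ 2.13809184, -2.14921432,  0.14463746]), 'tvec': array([-0.04846167,  0.58728857,  1.32692516])}
{'clock': 0.1, 'q': array([-1.36881268e+00,  4.86846891e-02,  9.77310479e-02,  1.62201312e+00,
        6.43482290e-06,  1.44297861e+00]), 'qd': array([ 0.00023435, -0.00121027,  0.00267692, -0.00077338,  0.00170917,
       -0.00015856]), 'effort': array([ 3.51764225e-03, -3.39851832e+01,  3.20935106e+01,  1.57191453e-02,
       -8.88105546e-05, -2.87842902e-06]), 'position': array([ 0.16989091, -0.49615463,  0.2302183 ]), 'tcp_rot': array([-1.08459165e-03,  9.86434083e-01,  1.64154261e-01, -3.70187005e-05]), 'force': array([ 0.39313528, -0.08990998,  0.22448913]), 'ft_torque': array([-0.00616521, -0.01033883, -0.0017404 ]), 'finger_force': 0.0, 'gripper_width': 0.08493675379009001}
```

View pics/scene0.png

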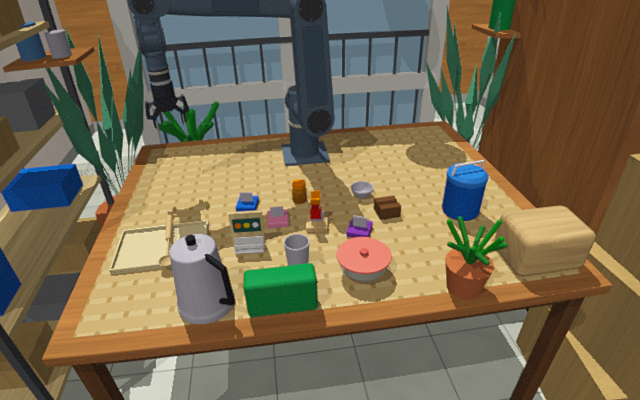

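View pics/top0.png

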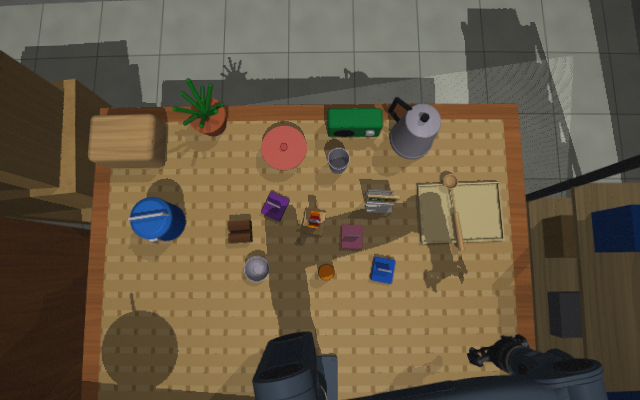

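The top view shows the board in the rack at about (381,200), the red clip at (314,218), the stand at (240,231), the jar at (326,272) and the tumbler at (338,160). I'll zoom in on both views.

```bash
cat > h.py <<'E'
import numpy as np, cv2
from plant import *
def cam(n):
    c=camera_info(n); f=200/np.tan(np.radians(c['vfov'])/2)
    return c,f,cv2.Rodrigues(c['rvec'])[0],np.array(c['tvec'])
def proj(n,P):
    c,f,R,t=cam(n); p=R@np.asarray(P,float)+t; s=p[:2]/p[2]; s=s*(1+c['k1']*(s@s))
    return s*f+[c['cx'],c['cy']]
def unproj(n,uv,z):
    c,f,R,t=cam(n); d=(np.array(uv,float)-[c['cx'],c['cy']])/f; s=d.copy()
    for _ in range(20): s=d/(1+c['k1']*(s@s))
    r=R.T@np.r_[s,1]; o=-R.T@t
    return o+r*(z-o[2])/r[2]
def tri(uvs,uvt):
    A=[];b=[]
    for n,uv in(("scene",uvs),("top",uvt)):
        p=unproj(n,uv,0.);c,f,R,t=cam(n);o=-R.T@t;d=(p-o)/np.linalg.norm(p-o);M=np.eye(3)-np.outer(d,d);A.append(M);b.append(M@o)
    return np.linalg.lstsq(np.vstack(A),np.hstack(b),rcond=None)[0]
def crop(n,x0,y0,w,h,k,fn,im=None):
    im=grab_frame(n) if im is None else im
    o=cv2.resize(im[y0:y0+h,x0:x0+w],None,fx=k,fy=k,interpolation=cv2.INTER_CUBIC)
    cv2.imwrite(fn,o[:,:,::-1])
E
python3 - <<'E'
from h import *
t=cv2.imread("pics/top0.png")[:,:,::-1];s=cv2.imread("pics/scene0.png")[:,:,::-1]
crop("top",220,180,190,100,4,"pics/t1.png",t)
crop("scene",225,170,190,100,4,"pics/s1.png",s)
E
```

```text
(no output)
```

View pics/t1.png

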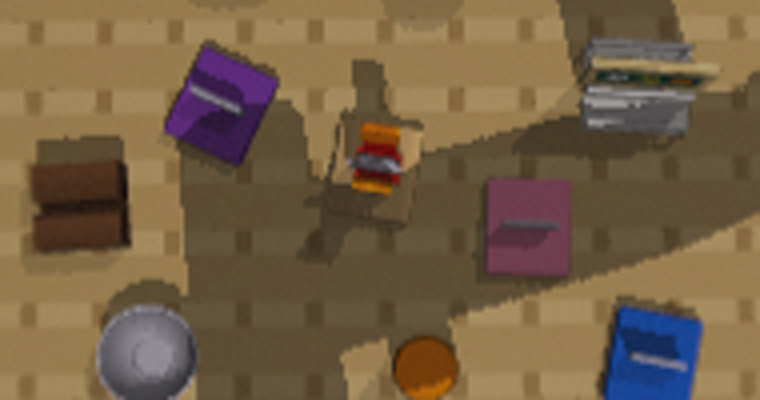

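View pics/s1.png

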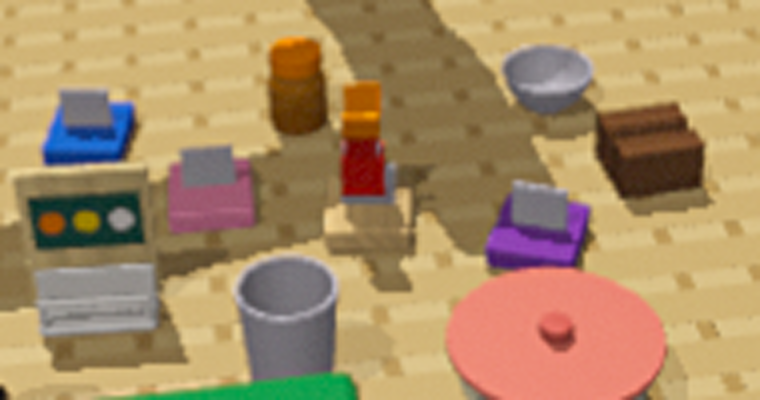

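The zoomed views show these features, in crop pixels. I'll fit object poses to these corners.
- **Stand:** the top face spans about (32..128, 160..250) in the top crop, with the slot running along image x.
- **Board:** its top edge runs from (588,72) to (718,72).
- **Clip:** the plates are centred near (376,160) on the cream perch.

```bash
cat > fit.py <<'E'
from h import *
from scipy.optimize import least_squares
T=lambda x,y:("top",(220+(x+.5)/4-.5,180+(y+.5)/4-.5))
S=lambda x,y:("scene",(225+(x+.5)/4-.5,170+(y+.5)/4-.5))
def fit(name,obs,yaw0=0.,x0=(.45,0)):
    # obs: (local xyz, (cam,uv))
    def res(p):
        c,s=np.cos(p[2]),np.sin(p[2]);r=[]
        for (x,y,z),(n,uv) in obs:
            r.append(proj(n,[p[0]+c*x-s*y,p[1]+s*x+c*y,z])-uv)
        return np.hstack(r)
    o=least_squares(res,[*x0,yaw0],loss='soft_l1'); print(name,o.x.round(4),"deg",np.degrees(o.x[2]).round(1)); print(res(o.x).reshape(-1,2).round(1).tolist())
    return o.x
if __name__=="__main__":
    a,b,h=.035,.036,.045
    fit("stand",[((a,b,h),T(32,165)),((a,-b,h),T(126,160)),((-a,-b,h),T(130,248)),((-a,b,h),T(35,252)),
      ((-a,-b,h),S(597,112)),((-a,b,h),S(682,105)),((a,b,h),S(702,150)),((a,-b,h),S(620,158)),((0,b,h),T(33,211)),((0,-b,h),T(127,204)),((a,-b,0),S(622,193)),((a,b,0),S(697,185))])
    fit("board",[((.004,.05,.128),T(588,64)),((.004,-.05,.128),T(718,66)),((.004,-.05,.128),S(13,177)),((.004,.05,.128),S(148,168))])
    a,b=.0375,.045
    fit("rackfoot",[((a,-b,0),S(42,334)),((a,b,0),S(158,327))])
    a,b,h=.04,.035,.02
    fit("perch",[((a,b,h),T(338,122)),((a,-b,h),T(424,125)),((-a,-b,h),T(408,225)),((-a,b,h),T(326,212)),((a,-b,h),S(325,237)),((a,b,h),S(413,235)),((0,.022,.057),S(396,168)),((a,-b,0),S(326,250)),((a,b,0),S(413,250))])
    # lever tops height .112+... clip_mid z
    fit("clip",[((.026,.015,.12),T(362,125)),((.026,-.015,.12),T(400,125)),((-.026,-.015,.12),T(390,193)),((-.026,.015,.12),T(352,190)),((-.026,-.015,.12),S(344,84)),((-.026,.015,.12),S(382,84)),((.026,-.015,.12),S(344,112)),((.026,.015,.12),S(379,111))])
    for P in [(326,272)]: print("jar",unproj("top",P,.075))
    print("tumbler",unproj("top",(338,157),.1),"katori",unproj("top",(256.5,268),.038))
    print([ (n,-cam(n)[2].T@cam(n)[3]) for n in("scene","top")])
E
python3 fit.py
```

```text
stand [0.4961 0.2215 0.0451] deg 2.6
[[0.4, 0.1], [-1.3, 0.3], [-1.7, -0.4], [0.1, -0.3], [-0.6, -0.3], [-1.9, -1.1], [0.2, -1.4], [-0.1, -0.7], [0.4, -0.7], [-1.3, -0.1], [-1.4, 1.7], [0.3, 1.0]]
board [ 0.5939 -0.2408 -0.0283] deg -1.6
[[0.6, -0.5], [0.3, -0.3], [0.2, -0.4], [0.6, -1.1]]
rackfoot [ 0.5913 -0.2403 -0.0807] deg -4.6
[[-0.2, -0.0], [0.2, 0.0]]
perch [ 0.5272 -0.0204 -0.1442] deg -8.3
[[0.5, -1.3], [-0.3, 0.8], [0.4, -0.5], [0.0, -0.2], [0.1, -1.1], [0.1, -1.0], [-0.1, -0.8], [0.2, 0.6], [0.1, 0.2]]
clip [ 0.5261 -0.024  -0.1409] deg -8.1
[[-0.3, -0.6], [-0.2, 0.7], [-0.0, 0.3], [-0.2, -0.2], [-0.3, -0.6], [-0.4, -0.8], [-0.5, 1.2], [0.5, 1.3]]
jar [ 0.36360569 -0.06190829  0.075     ]
tumbler [ 0.72845741 -0.10254441  0.1       ] katori [0.37637699 0.16377316 0.038     ]
[('scene', array([ 1.61492672, -0.15578015,  0.80678423])), ('top', array([ 0.39231381, -0.06193462,  1.3965102 ]))]
```

```bash
cat >> h.py <<'E'
from scipy.spatial.transform import Rotation as Ro
def go(x,y,z,ydeg):
    s=state(); q=s['tcp_rot']; R=Ro.from_quat([q[1],q[2],q[3],q[0]]).as_matrix()
    d=R.T@(np.array([x,y,z])-s['position'])*1000
    a=np.degrees(np.arctan2(R[1,1],R[0,1])); sp=-((ydeg-a+90)%180-90)
    print("t",round(s['clock'],2),"pos",s['position'].round(4),"yang",a.round(2),"tilt",R[:,2].round(3),"shift",d.round(1),"spin",sp.round(2),"w",round(s['gripper_width'],4),"F",s['force'].round(1),"ff",round(s['finger_force'],1))
E
python3 -c "
from h import *
go(.594,-.241,.20,-2.5)"
```

```text
t 0.1 pos [ 0.1699 -0.4962  0.2302] yang -71.1 tilt [-0.     0.002 -1.   ] shift [ 483.9 -104.    30.6] spin -68.6 w 0.0849 F [ 0.4 -0.1  0.2] ff 0.0
```

Request:
send_rows --deltas '[[1,[35,-8,0],-6],[1,[75,-16,0],-13],[1,[115,-25,0],-20],[1,[155,-33,0],-27],[1,[195,-42,0],-34]]'

```text
clock: 0.52
position: [0.342, -0.3926, 0.2307]
tcp_rot: [-0.0, 0.894, 0.448, -0.0]
force: [-0.2, -0.9, 0.8]
gripper_width: 0.0855
finger_force: 0.0
```

```bash
python3 -c "
from h import *
go(.594,-.241,.20,-2.5)"
```

```text
t 0.52 pos [ 0.342  -0.3926  0.2307] yang -36.8 tilt [-0.     0.001 -1.   ] shift [272.3 111.   30.7] spin -34.3 w 0.0855 F [-0.2 -0.9  0.8] ff 0.0
```

Request:
send_rows --deltas '[[1,[37,15,5],-7],[1,[75,30,10],-14],[1,[112,45,15],-21],[1,[150,61,20],-28],[1,[187,76,25],-34.3]]'

```text
clock: 0.93
position: [0.5157, -0.2889, 0.2054]
tcp_rot: [-0.0, 0.722, 0.692, -0.0]
force: [0.3, -0.4, -0.1]
gripper_width: 0.0855
finger_force: 0.0
```

```bash
python3 -c "
from h import *
go(.594,-.241,.20,-2.5)"
```

```text
t 0.93 pos [ 0.5157 -0.2889  0.2054] yang -2.45 tilt [-0.001  0.    -1.   ] shift [51.2 76.2  5.4] spin 0.05 w 0.0855 F [ 0.3 -0.4 -0.1] ff 0.0
```

Request:
send_rows --deltas '[[1,[25,35,0],0],[1,[51,76,5],0],[1,[51,76,40],0],[1,[51,76,78],0],[1,[51,76,112],0]]'

```text
clock: 1.35
position: [0.5938, -0.242, 0.0921]
tcp_rot: [-0.0, 0.723, 0.691, -0.0]
force: [0.0, -0.5, -0.3]
gripper_width: 0.0855
finger_force: 0.0
```

Request:
send_rows --deltas '[[0.6,[0,0,0],0],[0.35,[0,0,0],0],[0.25,[0,0,0],0],[0.25,[0,0,0],0],[0.25,[0,0,0],0]]'

```text
clock: 1.77
position: [0.5949, -0.2449, 0.0987]
tcp_rot: [0.003, 0.724, 0.689, 0.001]
force: [0.8, -0.7, -0.2]
gripper_width: 0.0259
finger_force: 0.0
```

```bash
python3 -c "
from h import *
go(.594,-.241,.092,-2.5)
crop('scene',225,140,200,120,4,'pics/s2.png')"
```

```text
t 1.77 pos [ 0.5949 -0.2449  0.0987] yang -2.83 tilt [ 0.006 -0.003 -1.   ] shift [ 3.9 -1.2  6.7] spin -0.33 w 0.0259 F [ 0.8 -0.7 -0.2] ff 0.0
```

View pics/s2.png

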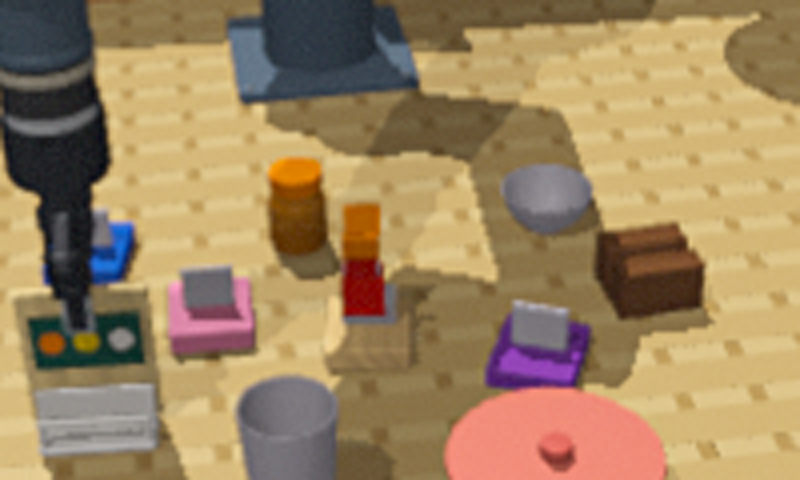

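The finger straddles the board near its middle, with the pad at crop (78,320) and the board centre near x=85. Now I'll close.

Request:
send_rows --deltas '[[0.15,[0,0,0],0],[0.05,[0,0,0],0],[0,[0,0,0],0],[0,[0,0,0],0],[0,[0,0,0],0]]'

```text
clock: 2.23
position: [0.595, -0.2442, 0.0968]
tcp_rot: [0.003, 0.724, 0.69, 0.001]
force: [3.3, -1.5, 5.6]
gripper_width: 0.0068
finger_force: 61.7
```

```bash
python3 -c "
from h import *
go(.594,-.241,.28,-2.5);print(state()['qd'].round(3))"
```

```text
t 2.23 pos [ 0.595  -0.2442  0.0968] yang -2.81 tilt [ 0.006 -0.002 -1.   ] shift [ 2.800e+00 -1.000e-01 -1.832e+02] spin -0.31 w 0.0068 F [ 3.3 -1.5  5.6] ff 61.7
[ 0.    -0.001  0.001  0.001 -0.001 -0.   ]
```

Request:
send_rows --deltas '[[0,[0,0,-15],0],[0,[0,0,-45],0],[0,[0,0,-85],0],[0,[0,0,-125],0],[0,[0,0,-160],0]]'

```text
clock: 2.65
position: [0.5912, -0.2428, 0.2551]
tcp_rot: [-0.002, 0.724, 0.69, -0.001]
force: [0.5, -0.1, -0.2]
gripper_width: 0.0072
finger_force: 60.9
```

```bash
python3 -c "
from h import *
go(.496,.2215,.26,2.6)"
```

```text
t 2.65 pos [ 0.5912 -0.2428  0.2551] yang -2.79 tilt [-0.004  0.001 -1.   ] shift [ 459.1 -117.7   -4.1] spin -5.39 w 0.0072 F [ 0.5 -0.1 -0.2] ff 60.9
```

Request:
send_rows --deltas '[[0,[20,-5,0],0],[0,[58,-15,-2],-1],[0,[97,-25,-4],-2],[0,[136,-35,-4],-3],[0,[175,-45,-4],-4]]'

```text
clock: 3.07
position: [0.5544, -0.0649, 0.257]
tcp_rot: [-0.002, 0.7, 0.714, -0.001]
force: [0.6, 0.3, -1.2]
gripper_width: 0.007
finger_force: 60.9
```

Request:
send_rows --deltas '[[0,[38,-11,0],0],[0,[76,-22,0],-0.5],[0,[115,-33,0],-1],[0,[154,-44,0],-1.4],[0,[190,-54,0],-1.4]]'

```text
clock: 3.48
position: [0.4959, 0.1241, 0.257]
tcp_rot: [-0.001, 0.691, 0.723, -0.002]
force: [0.8, -0.0, -0.9]
gripper_width: 0.0066
finger_force: 60.8
```

```bash
python3 -c "
from h import *
go(.496,.2215,.26,2.6)"
```

```text
t 3.48 pos [0.4959 0.1241 0.257 ] yang 2.64 tilt [-0.004 -0.001 -1.   ] shift [97.3  4.6 -3.1] spin 0.04 w 0.0066 F [ 0.8 -0.  -0.9] ff 60.8
```

Request:
send_rows --deltas '[[0,[35,2,0],0],[0,[70,3,20],0],[0,[97,4.5,50],0],[0,[97,4.5,85],0],[0,[97,4.5,85],0]]'

```text
clock: 3.9
position: [0.4891, 0.2184, 0.1604]
tcp_rot: [-0.006, 0.69, 0.724, -0.011]
force: [-2.9, -0.9, -3.8]
gripper_width: 0.0072
finger_force: 60.8
```

Request:
send_rows --deltas '[[0,[0,0,0],0],[0,[0,0,0],0],[0,[0,0,0],0],[0,[0,0,0],0],[0,[0,0,0],0]]'

```text
clock: 4.32
position: [0.5007, 0.2195, 0.1767]
tcp_rot: [0.001, 0.691, 0.722, 0.003]
force: [-0.8, 0.8, -1.1]
gripper_width: 0.0071
finger_force: 60.8
```

```bash
python3 -c "
from h import *
go(.496,.2215,.17,2.6)
s=grab_frame('scene');t=grab_frame('top')
crop('',330,120,110,110,5,'pics/s3.png',s);crop('',195,180,110,110,5,'pics/t3.png',t)
a=cv2.imread('pics/s3.png');b=cv2.imread('pics/t3.png');c=np.hstack([a,b]);c=cv2.resize(c,(800,400));cv2.imwrite('pics/st3.png',c)"
```

```text
t 4.32 pos [0.5007 0.2195 0.1767] yang 2.52 tilt [ 0.006  0.002 -1.   ] shift [ 2.2 -4.6  6.7] spin -0.08 w 0.0071 F [-0.8  0.8 -1.1] ff 60.8
```

View pics/st3.png

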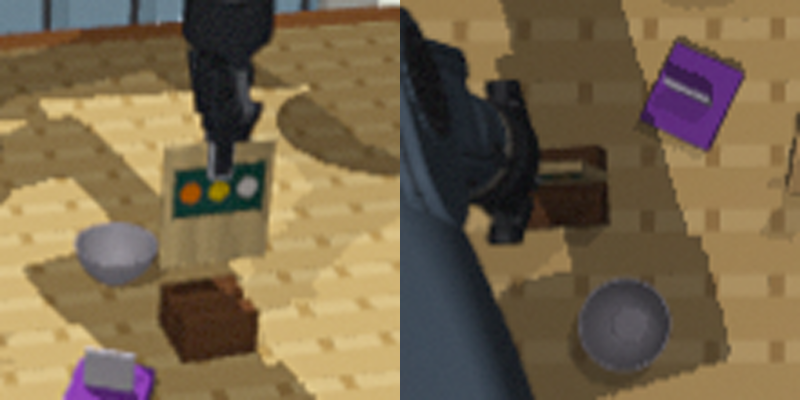

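The left panel shows the board hanging above the stand, bottom corners at (160,262) and (265,255). The right panel shows its edge lying roughly over the slot. I'll refine the slot line by rectifying the first images at the stand-top height.

```bash
python3 - <<'E'
from h import *
go(.496,.2215,.17,2.6)
for n in("top","scene"):
    g=cv2.cvtColor(cv2.imread(f"pics/{n}0.png"),cv2.COLOR_BGR2GRAY).astype(np.float32)
    for th in (0,.045,.09):
        for ys in ((-.03,-.01),(.01,.03)):
            xs=np.arange(-.045,.0451,.0025);pr=[]
            for x in xs:
                v=[]
                for y in np.linspace(*ys,9):
                    P=[.4961+np.cos(th)*x-np.sin(th)*y,.2215+np.sin(th)*x+np.cos(th)*y,.045]
                    u=proj(n,P); v.append(cv2.getRectSubPix(g,(1,1),tuple(map(float,u)))[0,0])
                pr.append(int(np.mean(v)))
            print(n,th,ys[0],pr)
E
```

```text
t 4.42 pos [0.4999 0.2195 0.1754] yang 2.54 tilt [ 0.004  0.001 -1.   ] shift [ 2.2 -3.8  5.4] spin -0.06 w 0.007 F [-0.4 -0.2 -1.1] ff 60.8
top 0 -0.03 [110, 110, 107, 93, 71, 52, 50, 51, 52, 53, 54, 55, 56, 57, 57, 49, 41, 34, 31, 27, 32, 42, 47, 49, 50, 50, 51, 53, 54, 55, 56, 56, 59, 65, 73, 76, 76]
top 0 0.01 [109, 109, 93, 73, 54, 49, 50, 51, 53, 55, 56, 56, 57, 57, 50, 42, 37, 32, 29, 36, 43, 49, 51, 51, 51, 52, 54, 55, 56, 56, 57, 60, 68, 75, 76, 76, 76]
top 0.045 -0.03 [110, 110, 106, 86, 64, 51, 50, 51, 52, 53, 55, 56, 57, 57, 55, 47, 38, 33, 29, 26, 36, 44, 48, 50, 50, 50, 52, 54, 55, 56, 57, 57, 61, 69, 74, 76, 76]
top 0.045 0.01 [109, 109, 101, 80, 58, 50, 49, 50, 52, 54, 55, 56, 56, 57, 52, 45, 38, 33, 30, 33, 42, 48, 50, 51, 51, 52, 53, 55, 56, 56, 57, 59, 65, 75, 76, 76, 76]
top 0.09 -0.03 [111, 110, 99, 77, 56, 50, 50, 51, 52, 54, 55, 56, 57, 57, 52, 43, 36, 31, 28, 29, 40, 46, 49, 50, 50, 51, 53, 54, 55, 56, 57, 58, 64, 72, 75, 76, 76]
top 0.09 0.01 [109, 109, 106, 89, 66, 52, 49, 49, 51, 53, 55, 56, 56, 57, 55, 48, 40, 35, 31, 30, 39, 46, 49, 51, 51, 52, 53, 54, 56
[... 198 characters left out ...]
4, 49]
scene 0 0.01 [183, 182, 175, 163, 144, 123, 103, 91, 82, 82, 85, 87, 86, 83, 76, 70, 65, 58, 54, 53, 54, 59, 67, 74, 78, 82, 85, 87, 89, 90, 88, 82, 72, 61, 53, 48, 46]
scene 0.045 -0.03 [180, 183, 182, 173, 158, 139, 118, 99, 87, 84, 84, 87, 89, 87, 81, 74, 69, 63, 59, 56, 54, 58, 65, 73, 79, 83, 85, 86, 88, 90, 90, 86, 78, 67, 58, 51, 47]Traceback (most recent call last):
  File "<stdin>", line 12, in <module>
  File "h.py", line 7, in proj
    c,f,R,t=cam(n); p=R@np.asarray(P,float)+t; s=p[:2]/p[2]; s=s*(1+c['k1']*(s@s))
            ~~~^^^
  File "h.py", line 4, in cam
    c=camera_info(n); f=200/np.tan(np.radians(c['vfov'])/2)
ValueError: time passes only in moves, steps and waits
```

Request:
send_rows --deltas '[[0,[0,0,0],-0.8],[0,[0,0,0],-0.8],[0,[0,0,0],-0.8],[0,[0,0,0],-0.8],[0,[0,0,0],-0.8]]'

```text
clock: 4.83
position: [0.4984, 0.2196, 0.1731]
tcp_rot: [-0.0, 0.686, 0.728, -0.0]
force: [0.2, -0.0, -1.2]
gripper_width: 0.0074
finger_force: 60.8
```

```bash
python3 -c "
from h import *
go(.4965,.219,.16,3.4)"
```

```text
t 4.83 pos [0.4984 0.2196 0.1731] yang 3.4 tilt [-0. -0. -1.] shift [-0.5 -1.9 13.1] spin -0.0 w 0.0074 F [ 0.2 -0.  -1.2] ff 60.8
```

Request:
send_rows --deltas '[[0,[0,-2,8],0],[0,[0,-2,16],0],[0,[0,-2,24],0],[0,[0,-2,30],0],[0,[0,-2,33],0]]'

```text
clock: 5.25
position: [0.4954, 0.2192, 0.1381]
tcp_rot: [-0.001, 0.686, 0.728, -0.001]
force: [0.2, 0.2, -0.8]
gripper_width: 0.0068
finger_force: 60.8
```

Request:
send_rows --deltas '[[0,[0,0,0],0],[0,[0,0,2],0],[0,[0,0,4],0],[0,[0,0,6],0],[0,[0,0,8],0]]'

```text
clock: 5.67
position: [0.4968, 0.2196, 0.1325]
tcp_rot: [0.0, 0.686, 0.728, 0.0]
force: [0.9, 0.1, -1.4]
gripper_width: 0.0071
finger_force: 60.8
```

```bash
python3 -c "
from h import *
go(.4965,.219,.104,3.4)
s=grab_frame('scene')
crop('',355,140,80,80,7,'pics/s4.png',s)"
```

```text
t 5.67 pos [0.4968 0.2196 0.1325] yang 3.39 tilt [ 0.001  0.    -1.   ] shift [-0.6 -0.3 28.5] spin -0.01 w 0.0071 F [ 0.9  0.1 -1.4] ff 60.8
```

View pics/s4.png

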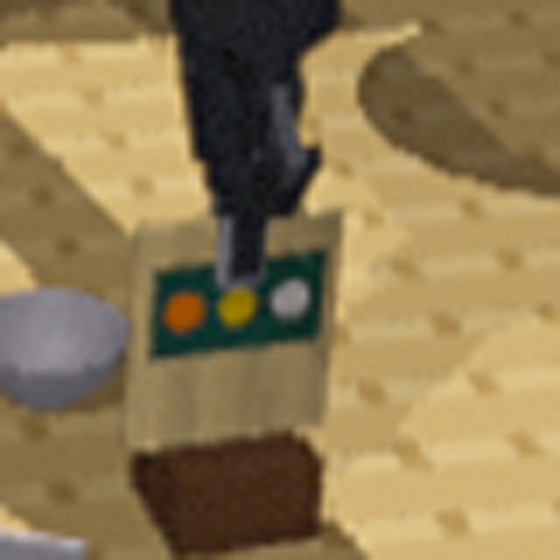

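The board foot is at the slot mouth, bottom edge (125,448)–(325,425), in line with the stand and with no contact force. I'll lower it gently.

Request:
send_rows --deltas '[[0,[0,0,2],0],[0,[0,0,4],0],[0,[0,0,6],0],[0,[0,0,8],0],[0,[0,0,10],0]]'

```text
clock: 6.13
position: [0.4973, 0.2196, 0.1226]
tcp_rot: [0.001, 0.686, 0.728, 0.001]
force: [1.8, -0.0, 0.1]
gripper_width: 0.0073
finger_force: 60.9
```

```bash
python3 -c "
from h import *
go(.4965,.219,.104,3.4)"
```

```text
t 6.13 pos [0.4973 0.2196 0.1226] yang 3.4 tilt [ 0.002  0.    -1.   ] shift [-0.6 -0.9 18.6] spin -0.0 w 0.0073 F [ 1.8 -0.   0.1] ff 60.9
```

Request:
send_rows --deltas '[[0,[0,0,2],0],[0,[0,0,5],0],[0,[0,0,7],0],[0,[0,0,10],0],[0,[0,0,12],0]]'

```text
clock: 6.55
position: [0.4972, 0.2196, 0.1104]
tcp_rot: [0.001, 0.686, 0.728, 0.001]
force: [3.7, -0.1, 1.6]
gripper_width: 0.0073
finger_force: 61.0
```

```bash
python3 -c "
from h import *
go(.4965,.219,.104,3.4)"
```

```text
t 6.55 pos [0.4972 0.2196 0.1104] yang 3.4 tilt [ 0.002  0.    -1.   ] shift [-0.5 -0.8  6.4] spin -0.0 w 0.0073 F [ 3.7 -0.1  1.6] ff 61.0
```

Request:
send_rows --deltas '[[0,[0,0.5,2],0],[0,[0,1,4],0],[0,[0,1,6],0],[0,[0,1,8],0],[0,[0,1,9],0]]'

```text
clock: 6.97
position: [0.4979, 0.2195, 0.1037]
tcp_rot: [0.001, 0.686, 0.728, 0.001]
force: [-0.4, -2.0, 13.2]
gripper_width: 0.0071
finger_force: 63.2
```

```bash
python3 -c "
from h import *
go(.4965,.219,.104,3.4)"
```

```text
t 6.97 pos [0.4979 0.2195 0.1037] yang 3.39 tilt [ 0.002  0.    -1.   ] shift [-0.4 -1.4 -0.3] spin -0.01 w 0.0071 F [-0.4 -2.  13.2] ff 63.2
```

The foot reached the floor at the predicted height (F_z 13 N). I'll release and go up.

Request:
send_rows --deltas '[[0.1,[0,0,0],0],[0.3,[0,0,0],0],[0.5,[0,0,0],0],[0.7,[0,0,0],0],[0.8,[0,0,0],0]]'

```text
clock: 7.38
position: [0.4966, 0.2194, 0.1003]
tcp_rot: [-0.001, 0.686, 0.728, -0.001]
force: [0.2, 0.1, 0.5]
gripper_width: 0.0567
finger_force: 0.0
```

Request:
send_rows --deltas '[[0.8,[0,0,-15],0],[0.8,[0,0,-45],0],[0.8,[0,0,-80],0],[0.8,[0,0,-110],0],[0.8,[0,0,-120],0]]'

```text
clock: 7.8
position: [0.4992, 0.2202, 0.2266]
tcp_rot: [0.002, 0.686, 0.728, 0.003]
force: [0.8, 0.3, 0.3]
gripper_width: 0.0688
finger_force: 0.0
```

```bash
python3 -c "
from h import *
go(.5265,-.023,.20,-8.2)"
```

```text
t 7.8 pos [0.4992 0.2202 0.2266] yang 3.4 tilt [ 0.007  0.002 -1.   ] shift [-244.4   12.6   26.3] spin 11.6 w 0.0688 F [0.8 0.3 0.3] ff 0.0
```

Request:
send_rows --deltas '[[1,[-15,1,0],1],[1,[-50,3,0],3],[1,[-88,5,0],6],[1,[-125,7,0],9],[1,[-160,8,5],11.6]]'

```text
clock: 8.22
position: [0.5151, 0.0588, 0.2163]
tcp_rot: [0.0, 0.756, 0.654, 0.0]
force: [0.8, 0.2, 0.1]
gripper_width: 0.0854
finger_force: 0.0
```

Request:
send_rows --deltas '[[1,[-35,-10,0],0],[1,[-65,-12,5],0],[1,[-82,-13,10],0],[1,[-82,-13,15],0],[1,[-82,-13,15],0]]'

```text
clock: 8.63
position: [0.4893, -0.0194, 0.1993]
tcp_rot: [-0.002, 0.757, 0.654, -0.001]
force: [0.1, 0.6, -0.6]
gripper_width: 0.0855
finger_force: 0.0
```

Request:
send_rows --deltas '[[1,[0,0,0],0],[1,[0,0,0],0],[1,[0,0,0],0],[1,[0,0,0],0],[1,[0,0,0],0]]'

```text
clock: 9.05
position: [0.4907, -0.0183, 0.2016]
tcp_rot: [0.0, 0.755, 0.655, 0.0]
force: [0.5, 0.0, 0.1]
gripper_width: 0.0856
finger_force: 0.0
```

```bash
python3 -c "
from h import *
go(.5265,-.023,.091,-8.2)
crop('scene',260,140,160,100,5,'pics/s5.png')"
```

```text
t 9.05 pos [ 0.4907 -0.0183  0.2016] yang -8.12 tilt [ 0.  0. -1.] shift [  0.4  36.1 110.6] spin 0.08 w 0.0856 F [0.5 0.  0.1] ff 0.0
```

View pics/s5.png

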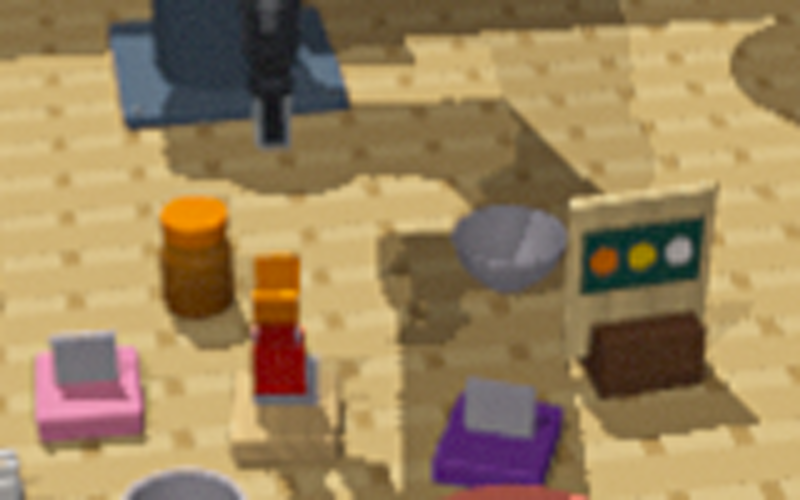

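The board stands in the slot, top edge at crop (568,200)–(716,185). The clip is untouched at (277,330). Next I'll centre over it and descend.

Request:
send_rows --deltas '[[1,[0,15,0],0],[1,[0.5,36,5],0],[1,[0.5,36,35],0],[1,[0.5,36,65],0],[1,[0.5,36,80],0]]'

```text
clock: 9.52
position: [0.5248, -0.0231, 0.1178]
tcp_rot: [-0.002, 0.756, 0.655, -0.001]
force: [-0.6, 0.2, -0.2]
gripper_width: 0.0852
finger_force: 0.0
```

Request:
send_rows --deltas '[[1,[0,0,5],0],[1,[0,0,12],0],[1,[0,0,20],0],[1,[0,0,28],0],[1,[0,0,32],0]]'

```text
clock: 9.93
position: [0.5264, -0.0236, 0.0892]
tcp_rot: [0.0, 0.756, 0.655, 0.0]
force: [-0.8, -0.1, -0.4]
gripper_width: 0.0856
finger_force: 0.0
```

Request:
send_rows --deltas '[[1,[0,0,0],0],[1,[0,0,0],0],[1,[0,0,0],0],[1,[0,0,0],0],[1,[0,0,0],0]]'

```text
clock: 10.35
position: [0.5265, -0.0237, 0.09]
tcp_rot: [0.0, 0.756, 0.655, 0.0]
force: [0.5, 0.5, 0.8]
gripper_width: 0.0851
finger_force: 0.0
```

```bash
python3 -c "
from h import *
go(.5265,-.0225,.088,-8.2)
s=grab_frame('scene');t=grab_frame('top')
a=cv2.resize(s[165:245,270:350],(400,400),interpolation=2);b=cv2.resize(t[180:260,270:350],(400,400),interpolation=2)
cv2.imwrite('pics/st6.png',np.hstack([a,b])[:,:,::-1])"
```

```text
t 10.35 pos [ 0.5265 -0.0237  0.09  ] yang -8.2 tilt [ 0.001 -0.    -1.   ] shift [ 1.2 -0.2  2. ] spin -0.0 w 0.0851 F [0.5 0.5 0.8] ff 0.0
```

View pics/st6.png

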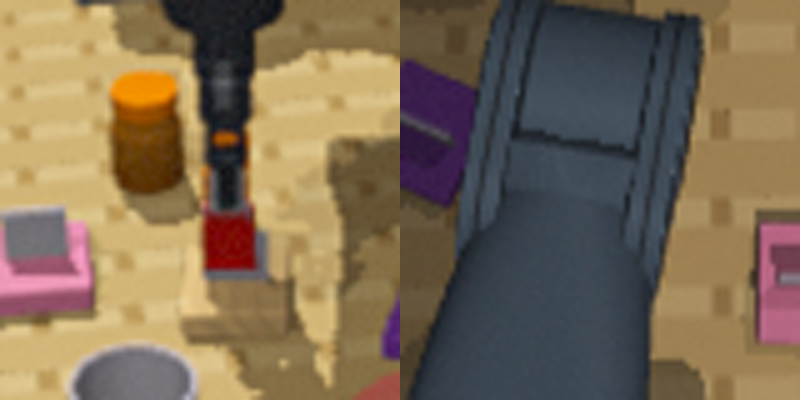

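The finger is centred on the clip: pad at (228,185), red jaw spanning x 203–255. Now I'll squeeze.

Request:
send_rows --deltas '[[0.7,[0,0,1],0],[0.5,[0,0,1],0],[0.35,[0,0,1],0],[0.2,[0,0,1],0],[0.1,[0,0,1],0]]'

```text
clock: 10.87
position: [0.5259, -0.0236, 0.088]
tcp_rot: [-0.0, 0.756, 0.655, -0.0]
force: [-1.6, 0.8, -0.1]
gripper_width: 0.0255
finger_force: 10.5
```

Request:
send_rows --deltas '[[0,[0,0,0],0],[0,[0,0,0],0],[0,[0,0,0],0],[0,[0,0,0],0],[0,[0,0,0],0]]'

```text
clock: 11.28
position: [0.5261, -0.0236, 0.0883]
tcp_rot: [-0.0, 0.756, 0.655, -0.0]
force: [1.0, 0.5, -0.7]
gripper_width: 0.0219
finger_force: 62.7
```

```bash
python3 -c "
from h import *
go(.5265,-.0225,.2,-8.2)"
```

```text
t 11.28 pos [ 0.5261 -0.0236  0.0883] yang -8.2 tilt [-0.  0. -1.] shift [   1.2    0.3 -111.7] spin -0.0 w 0.0219 F [ 1.   0.5 -0.7] ff 62.7
```

Request:
send_rows --deltas '[[0,[0,0,-8],0],[0,[0,0,-25],0],[0,[0,0,-60],0],[0,[0,0,-100],0],[0,[0,0,-135],0]]'

```text
clock: 11.7
position: [0.5258, -0.0236, 0.2256]
tcp_rot: [0.0, 0.756, 0.655, 0.0]
force: [1.4, 0.1, -0.6]
gripper_width: 0.0221
finger_force: 62.7
```

Request:
send_rows --deltas '[[0,[0,0,-15],0],[0,[0,0,-15],0],[0,[0,0,-15],0],[0,[0,0,-15],0],[0,[0,0,-15],0]]'

```text
clock: 12.12
position: [0.525, -0.0234, 0.2361]
tcp_rot: [-0.002, 0.756, 0.655, -0.001]
force: [-0.9, 0.1, -0.8]
gripper_width: 0.0217
finger_force: 62.6
```

```bash
python3 -c "
from h import *
go(.497,.2215,.235,3.4)
s=grab_frame('scene');t=grab_frame('top')
cv2.imwrite('pics/sraw7.png',s[:,:,::-1]);cv2.imwrite('pics/traw7.png',t[:,:,::-1])
crop('',260,120,160,110,5,'pics/s7.png',s)"
```

```text
t 12.12 pos [ 0.525  -0.0234  0.2361] yang -8.2 tilt [-0.004  0.001 -1.   ] shift [238.4 -62.7   1.4] spin -11.6 w 0.0217 F [-0.9  0.1 -0.8] ff 62.6
```

View pics/s7.png

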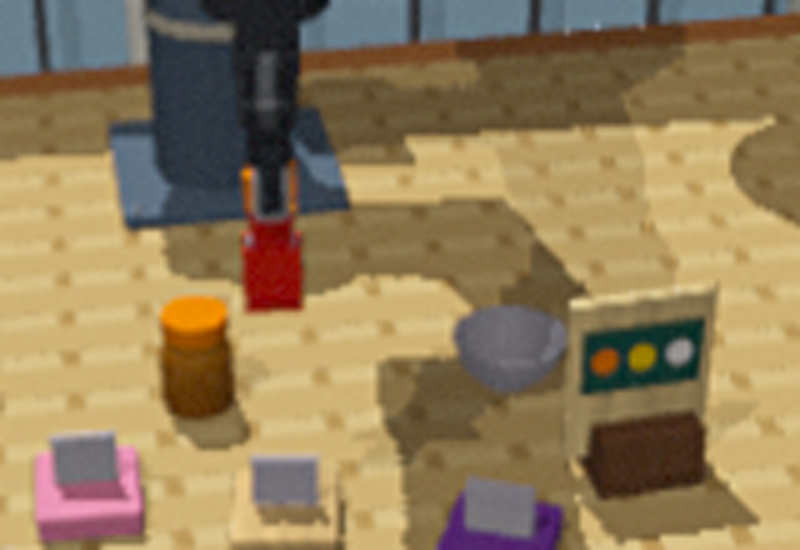

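The clip hangs open in the fingers, jaw tips at crop (274,308), clear of the fin. The board top edge runs (568,303)–(716,288). I'll compute the clip height and the board position.

```bash
python3 - <<'E'
from fit import *
f=lambda x,y:(260+(x+.5)/5-.5,120+(y+.5)/5-.5)
c,ff,R,t=cam("scene");o=-R.T@t
for name,px,X in(("tip",(274,308),(.536,.540,.544)),("plate top",(270,168),(.533,.538))):
    p=unproj("scene",f(*px),0.)
    for x in X:
        k=(x-o[0])/(p[0]-o[0]); print(name,x,(o+k*(p-o)).round(4))
fit("board",[((.004,-.05,.135),("scene",f(568,303))),((.004,.05,.135),("scene",f(716,288)))],x0=(.5,.22))
E
```

```text
tip 0.536 [ 0.536  -0.0257  0.1733]
tip 0.54 [ 0.54   -0.0262  0.1757]
tip 0.544 [ 0.544  -0.0266  0.178 ]
plate top 0.533 [ 0.533  -0.0249  0.2663]
plate top 0.538 [ 0.538  -0.0255  0.2688]
board [0.4947 0.2194 0.016 ] deg 0.9
[[-0.0, 0.0], [0.0, -0.0]]
```

```bash
python3 - <<'E'
from h import *
t=cv2.imread("pics/traw7.png")[:,:,::-1]
print(proj("top",[.497,.2215,.135]))
crop("",210,205,80,50,10,"pics/t8.png",t)
E
```

```text
[233.10018446 228.5781267 ]
```

View pics/t8.png

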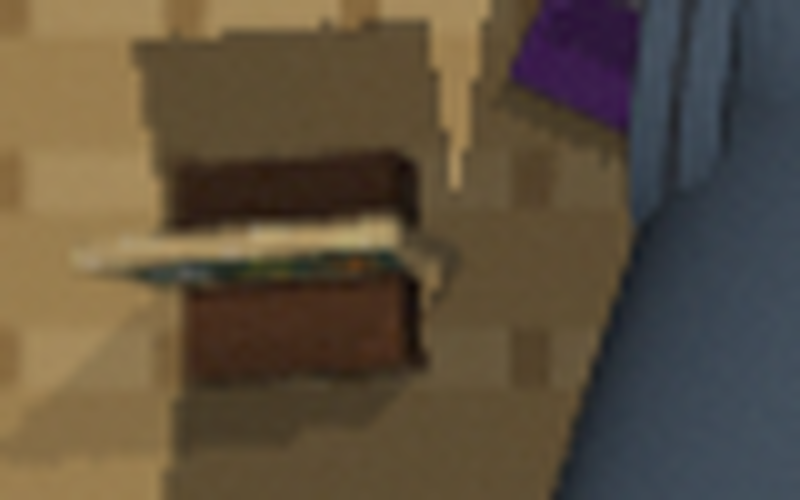

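The board's top edge runs (75,258)–(402,231) in the crop. Its centre (238,243) projects to x≈0.4963, y≈0.221, matching the prediction to within 1 mm. Moving over it.

Request:
send_rows --deltas '[[0,[15,-4,0],-1],[0,[45,-12,0],-4],[0,[80,-21,0],-7],[0,[115,-30,0],-10],[0,[150,-39.5,0],-12.2]]'

```text
clock: 12.63
position: [0.5075, 0.1316, 0.2369]
tcp_rot: [-0.001, 0.682, 0.732, -0.001]
force: [0.6, 0.2, -0.9]
gripper_width: 0.0219
finger_force: 62.6
```

```bash
python3 -c "
from h import *
go(.4965,.222,.235,4)"
```

```text
t 12.63 pos [0.5075 0.1316 0.2369] yang 4.07 tilt [-0.002 -0.    -1.   ] shift [90.9 -4.5  1.9] spin 0.07 w 0.0219 F [ 0.6  0.2 -0.9] ff 62.6
```

Request:
send_rows --deltas '[[0,[25,-1,0],0],[0,[50,-2.5,0],0],[0,[72,-4,0],0],[0,[85,-4.5,0],0],[0,[91,-4.5,0],0]]'

```text
clock: 13.05
position: [0.4967, 0.2224, 0.2372]
tcp_rot: [-0.001, 0.681, 0.732, -0.001]
force: [-1.3, -1.2, -0.3]
gripper_width: 0.0216
finger_force: 62.6
```

Request:
send_rows --deltas '[[0,[0,0,0],0],[0,[0,0,0],0],[0,[0,0,0],0],[0,[0,0,0],0],[0,[0,0,0],0]]'

```text
clock: 13.47
position: [0.4979, 0.2199, 0.2384]
tcp_rot: [0.0, 0.683, 0.731, -0.0]
force: [0.5, -0.0, -0.0]
gripper_width: 0.0221
finger_force: 62.6
```

```bash
python3 -c "
from h import *
go(.4965,.222,.178,4)"
```

```text
t 13.47 pos [0.4979 0.2199 0.2384] yang 3.9 tilt [ 0. -0. -1.] shift [ 2.2 -1.2 60.4] spin -0.1 w 0.0221 F [ 0.5 -0.  -0. ] ff 62.6
```

Request:
send_rows --deltas '[[0,[1,-1,6],0],[0,[2,-1,13],0],[0,[2,-1,20],0],[0,[2,-1,26],0],[0,[2,-1,30],0]]'

```text
clock: 13.88
position: [0.4958, 0.2226, 0.2066]
tcp_rot: [-0.001, 0.682, 0.731, -0.001]
force: [0.6, 0.3, -0.6]
gripper_width: 0.0218
finger_force: 62.6
```

Request:
send_rows --deltas '[[0,[0,0,0],0],[0,[0,0,0],0],[0,[0,0,0],0],[0,[0,0,0],0],[0,[0,0,0],0]]'

```text
clock: 14.3
position: [0.4967, 0.223, 0.2088]
tcp_rot: [0.0, 0.682, 0.731, 0.0]
force: [-0.1, -0.2, -0.4]
gripper_width: 0.0218
finger_force: 62.6
```

```bash
python3 -c "
from h import *
go(.4965,.222,.178,4)"
```

```text
t 14.3 pos [0.4967 0.223  0.2088] yang 4.0 tilt [ 0.001  0.    -1.   ] shift [-1.  -0.3 30.8] spin -0.0 w 0.0218 F [-0.1 -0.2 -0.4] ff 62.6
```

Request:
send_rows --deltas '[[0,[0,0,3],0],[0,[0,0,6],0],[0,[0,0,9],0],[0,[0,0,12],0],[0,[0,0,15],0]]'

```text
clock: 14.72
position: [0.4963, 0.2228, 0.1927]
tcp_rot: [-0.0, 0.682, 0.731, -0.0]
force: [-0.4, 0.0, -1.7]
gripper_width: 0.0218
finger_force: 62.6
```

Request:
send_rows --deltas '[[0,[0,0,3],0],[0,[0,0,6],0],[0,[0,0,9],0],[0,[0,0,12],0],[0,[0,0,15],0]]'

```text
clock: 15.13
position: [0.4964, 0.2229, 0.178]
tcp_rot: [-0.0, 0.682, 0.731, -0.0]
force: [-0.8, 0.1, -0.4]
gripper_width: 0.0222
finger_force: 62.6
```

Request:
send_rows --deltas '[[0,[0,0,0],0],[0,[0,0,0],0],[0,[0,0,0],0],[0,[0,0,0],0],[0,[0,0,0],0]]'

```text
clock: 15.55
position: [0.4966, 0.2229, 0.1786]
tcp_rot: [0.0, 0.682, 0.731, 0.0]
force: [-0.6, 0.1, -0.4]
gripper_width: 0.0223
finger_force: 62.6
```

```bash
python3 -c "
from h import *
go(.4965,.222,.178,4)
s=grab_frame('scene');cv2.imwrite('pics/sraw9.png',s[:,:,::-1])
crop('',355,130,80,80,7,'pics/s9.png',s)"
```

```text
t 15.55 pos [0.4966 0.2229 0.1786] yang 3.99 tilt [ 0.001  0.    -1.   ] shift [-0.9 -0.2  0.6] spin -0.01 w 0.0223 F [-0.6  0.1 -0.4] ff 62.6
```

View pics/s9.png

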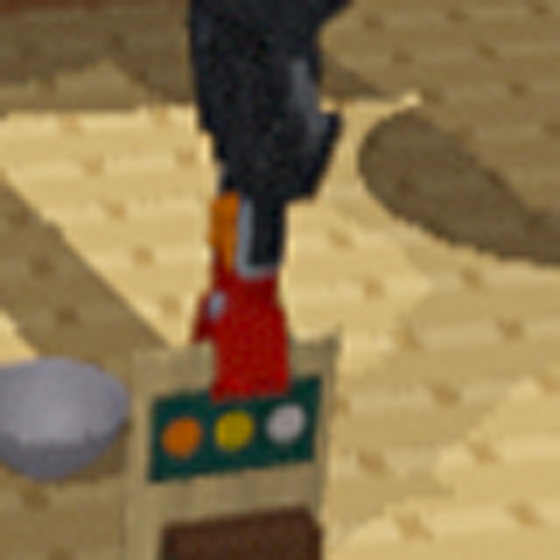

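The jaws stand astride the top edge: front tip at (252,395), edge at y≈340. With parallax removed, the edge is about 17 mm above the tips, 1–2 mm off centre, with no contact force. Handing in.

```bash
python3 -c "
from plant import *
print(hand_in())"
```

```text
the job is handed in; nothing more can be done
None
```

The job is handed in at about 15.6 s of the 54 s: the board is home in the stand and released, and the clip is held open around the middle of its top edge, with no contact force seen; the final verdict wasn't reported back.

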